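Dispense the long lens tube from the dosing wheel

ROBOT

A 6-joint arm with a two-finger parallel gripper is mounted at the origin on the work surface. World frame = base frame: x ahead of the robot, y to its left, z up, the work surface at z = 0. Lengths are in m, angles in rad, forces in N, time in s.
With the tool pointing down it reaches from about 0.275 to 0.85 m from the base axis. Payload 5.2 kg.
Tool frame: the origin (TCP) lies midway between the tips of the shut fingers; the grasp point (between the pads) lies hold_point_z behind it (hold_point_z is the distance from the TCP to the grasp point, in m); y points along the fingers, z is the direction in which the jaws open and shut, and the axes are right-handed (so a half turn about y gives the same grasp; the last joint's range is limited). The gripper opens to 85 mm and grips with 20 to 120 N. Pads are 22 mm wide; open, the fingers measure 114 mm over their backs; the gripper's body (76 mm by 85 mm) begins 54 mm behind the grasp point. The pads swing forward as they close: fully open they stand 13 mm farther back than shut.
Start: joints at [-1.368, 0.259, 1.535, -0, 1.348, -0.203], TCP at [0.217, -0.505, 0.231] pointing down, gripper open.
Joint ranges: [-3.14, 3.14], [-0.91, 2.08], [0.19, 2.58], [-1.22, 4.36], [0.22, 2.71], [-3.12, 3.12]. Speed limits (rad/s): [2.57, 2.57, 3.14, 3.14, 3.14, 3.14].

INTERFACE

Orientations are given as a unit quaternion [w, x, y, z].
In Python, from bench import goto, line_to, goto_joints, move_gripper, hold, ik, grab_frame, IKError, finish_job, get_time_s, get_joint_positions, get_dq, get_tau, get_tool_pos, get_eef_rot, get_ft_force, get_ft_torque, get_width, hold_point_z gives the robot as it stands. Calls block until the motion is done:
- goto(position, orientation): joint-space move of the TCP to a pose.
- line_to(position, attitude=None, v=0.15, contact_N=None): straight line of the TCP; attitude=None keeps the orientation; v is the mean speed in m/s. With contact_N (N) it stops when the force on the tool has changed by that much, and returns True; else False.
- goto_joints(angles): joint-space move.
- move_gripper(opening, squeeze=None): finger opening in m; squeeze is the grip in N (None keeps the last); returns when the fingers have stopped.
- hold(seconds).
- ik(position, orientation): joint angles nearest the present ones, or None.
- grab_frame(name): name is "scene" or "top" or "wrist"; returns a dict with "image" (400x640x3 uint8, red, green, blue), "depth" (400x640 float32, m along the optical axis (not along the pixel's ray), 0 where there is no reading), "fx", "fy", "cx", "cy" (pixels), "R" (3x3) and "t" (3): a world point X has camera coordinates R X + t. Camera axes: x right, y down, z forward; pixel columns grow to the right and rows downward; lengths in m; the calibration is good to about 2 mm. A picture is of the moment at which its call begins.
A pose or a line that the arm cannot do raises IKError and nothing moves.
- finish_job(): hands the job in, once; it reports no verdict.
Readings, each from a call of its own:
- get_time_s(): time.
- get_joint_positions(): joint angles.
- get_dq(): joint speeds.
- get_tau(): joint torques, N m.
- get_tool_pos(): TCP position.
- get_eef_rot(): TCP orientation.
- get_ft_force(): force on the tool from outside, world axes, zero at the start.
- get_ft_torque(): the same for the moment, N m.
- get_width(): finger opening in m.
Only numpy, scipy, OpenCV 4.12 (cv2) and the standard library are available. Lean on these libraries where they do the work, as an engineer would, in place of code of your own. Each camera call takes 0.05 s, during which the arm holds its last target.

TASK

Stand the catch tray on the bench under the flap of the lens dispenser, turn the wheel until the pocket with the long tube lies over the flap, then press the paddle down to tip that tube out into the tray and let the paddle come back up. Do not touch the tubes themselves, leave both short tubes in the wheel, and do not disturb the jar, the bottle or the loupe.

Things in the scene. Friction and masses are not known exactly. Their poses are not given: they have to be found in the camera images.
- stand_axis (a point): Lens dispenser: fixed grey stand. This point is on the vertical wheel axis, at the top of the 12 mm thick, 270 mm square deck, 110 mm above the bench. Its -x axis points to the front, where the flap is; z is up. Under the deck are a column (radius 45 mm) and a round foot (radius 70 mm, 18 mm high); the rest of the room under the deck (below 98 mm) is free.
- flap_mid (a point): Middle of the place over the flap, fixed on the stand, 95 mm in front (-x of the stand) of the wheel axis, at deck level. The flap is a steel plate, 100 mm wide (along y), that closes a notch in the front of the deck. The long tube's centre should lie over this point (within about 10 mm) before tipping.
- flap_hinge (a point): Middle of the flap's hinge line, fixed on the stand, 70 mm in front of the wheel axis, at deck level; the line runs along y. The flap's free edge, 142 mm in front of the axis, falls when tipped, so that a tube on it rolls out forwards under the wheel rim. Fully tipped, the edge is 55 mm above the bench.
- catch_spot (a point): Point on the bench 145 mm in front of the wheel axis, axes as the stand's: a good place for the tray centre, tray x along stand x. A tube drops from the flap 120 to 170 mm in front of the axis. The deck reaches 135 mm from the axis and the wheel is above it, so the tray goes in low, from the front. Tray handle to the side without paddle.
- flap (a joint): Flap angle in rad: 0 shut (level, held up by a spring), 0.75 fully tipped (stop). The tube rolls out at about 0.6 to 0.75. The spring takes about 2 to 4 N at the paddle and shuts the flap when released.
- paddle_top (a point): Middle of the top of the press paddle, a black pad 34 x 34 mm, 10 mm thick, fixed to the flap by a bent bar. With the flap shut it is 195 mm in front of the axis, 88 mm to the stand's -y side, 160 mm above the bench, axes as the stand's. It swings with the flap about the hinge line; at full tip it is about 99 mm lower and about as far in front.
- wheel_grip (a point): Grip bar on the wheel hub: black upright bar, 60 mm long along this point's x, 16 mm wide along its y, from 139.5 to 185.5 mm above the bench. This point is on the wheel axis, 167.5 mm above the bench, where the bar is gripped; z is up and x turns with the wheel.
- wheel_top (a point): Centre of the wheel's top face, 139.5 mm above the bench. Aluminium wheel, radius 131 mm, 28 mm thick, with 4 pockets open above and below, each 90 mm long (across the radius) and 34 mm wide, centred 95 mm from the axis at 0, 90, 180 and 270 degrees from this x. Three hold a tube, which lies on the deck; one is empty.
- wheel (a joint): Turn of the wheel in rad from where it started, counter-clockwise from above is positive, may turn 6.2 either way; stiff (0.06 N m), stays where left.
- long_tube_mid (a point): Centre of the long lens tube: black cylinder with two thin steel bands, 82 mm long, 28 mm diameter, lying in one pocket; y is its length. About 90 g.
- short_a_mid (a point): Centre of a short lens tube: the same look, 60 mm long, 28 mm diameter, in another pocket; y is its length. Stays in the wheel.
- short_b_mid (a point): Centre of the second short lens tube, the same as the first but x is its length. Stays in the wheel.
- tray_floor (a point): Loose aluminium catch tray, 120 mm (x) by 116 mm (y), walls 35 mm high and 5 mm thick, about 0.3 kg; this point is the centre of its inner floor, 5 mm above its underside.
- tray_handle (a point): Grip point on the tray's upright handle, a plate 44 mm long (x), 12 mm thick (y), on the tray's +y wall, reaching from the bench to 118 mm; this point is 100 mm above the tray's underside, at x = -30 mm, y = +64 mm of the tray centre.
- jar: Bystander: amber glass jar, radius 25 mm, 85 mm high; origin at its foot.
- oil: Bystander: white bottle, radius 22 mm, 115 mm high; origin at its foot.
- loupe: Bystander: black loupe standing on its rim, radius 26 mm, 55 mm high; origin at its foot.
- long_tube: The long lens tube as a body, origin at its centre.
- short_a: The first short lens tube as a body, origin at its centre.
- short_b: The second short lens tube as a body, origin at its centre.
- tray: The catch tray as a body, origin at the centre of its underside.
Mind the look-alikes: they are no part of the job. Leave any orange or turquoise look-alike of the short_a alone.

How it is judged:
By the outcome, as a careful person would: the job done as asked, in the order asked, and still so for the second after the job is handed in, with the robot touching nothing.
It also fails if it takes over 72 s, if anything falls off the work surface, if the arm or the gripper's body presses on something with over 40 N, if the wrist force passes 120 N, or if a joint passes its speed limit or range.

## Working session

There is one attempt and no reset: what is moved stays moved. The work goes in short steps, each a Python script; the robot and the scene stay as the last script left them, time stands still between calls to the robot, and variables do not carry over. Pictures are saved under pics/ and viewed, and the job is handed in when it is done.

```bash
ls; mkdir -p pics; python3 - <<'E'
from bench import *
import cv2,numpy as np
for n in ["scene","top","wrist"]:
    f=grab_frame(n); cv2.imwrite(f"pics/a_{n}.png",f["image"][:,:,::-1]); np.savez(f"pics/a_{n}.npz",**f)
    print(n,f["fx"],f["cx"],f["cy"],np.round(-f["R"].T@f["t"],3),np.round(f["R"],3).tolist())
print(get_time_s(),hold_point_z,get_eef_rot(),get_width())
E
```

```text
pics
scene 368.88408100594603 321.6052054511773 198.30491130201037 [1.325 0.202 0.646] [[-0.243, 0.97, 0.02], [0.541, 0.153, -0.827], [-0.805, -0.19, -0.561]]
top 428.13980626634896 314.883208260785 203.22065009669967 [0.34  0.013 1.258] [[0.032, -0.999, 0.004], [-0.979, -0.032, -0.199], [0.199, 0.003, -0.98]]
wrist 295.97573436346346 317.53594888472924 198.32461334744238 [ 0.28  -0.478  0.374] [[0.395, -0.919, -0.002], [-0.884, -0.381, 0.271], [-0.25, -0.105, -0.963]]
0.15 0.0187 [ 0.14248836 -0.14248529  0.69310787 -0.69209572] 0.08490916289152309
```

View pics/a_top.png

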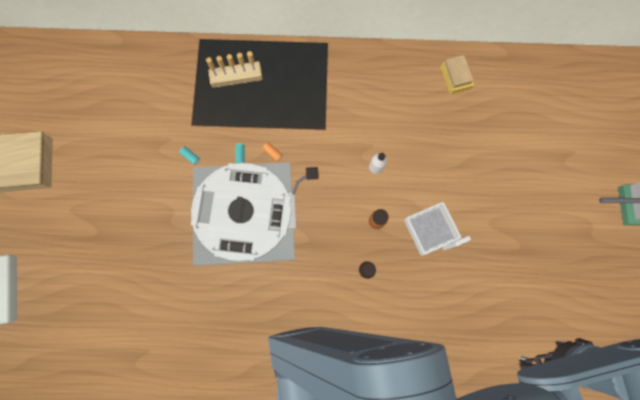

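View pics/a_scene.png

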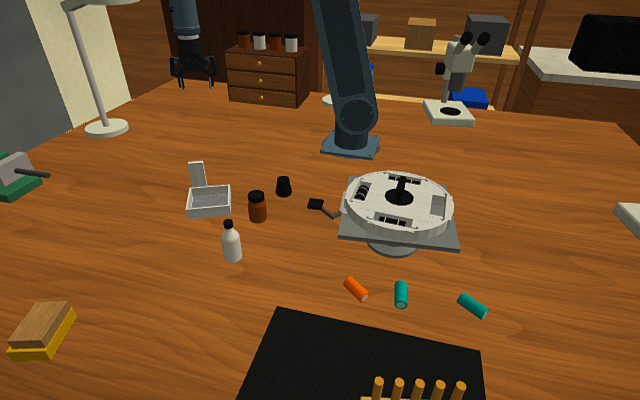

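View pics/a_wrist.png

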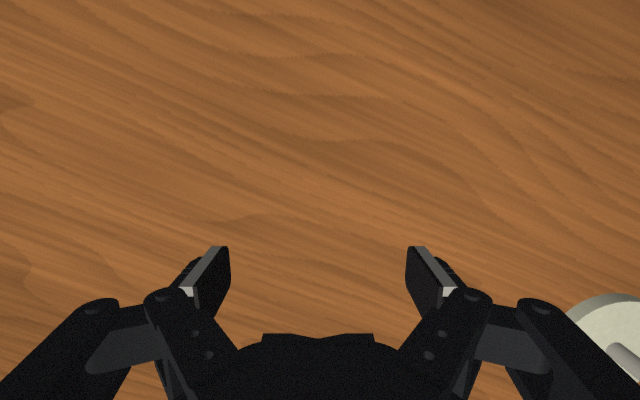

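```bash
cat > h.py <<'E'
import numpy as np,cv2
def w(f,u,v,z=None):
    "pixel -> world; with plane height z or by depth"
    R,t=f["R"],f["t"]; C=-R.T@t
    d=R.T@np.array([(u-f["cx"])/f["fx"],(v-f["cy"])/f["fy"],1.])
    if z is None: return C+d*float(f["depth"][int(round(v)),int(round(u))])
    return C+d*(z-C[2])/d[2]
def px(f,X):
    c=f["R"]@np.asarray(X,float)+f["t"]; return f["fx"]*c[0]/c[2]+f["cx"],f["fy"]*c[1]/c[2]+f["cy"]
def cloud(f):
    v,u=np.mgrid[0:400,0:640]; d=f["depth"]
    P=np.stack([(u-f["cx"])/f["fx"]*d,(v-f["cy"])/f["fy"]*d,d],-1)-f["t"]
    return P@f["R"]
E
python3 - <<'E'
import numpy as np,cv2
from h import *
f=np.load("pics/a_top.npz"); im=f["image"][:,:,::-1]
cv2.imwrite("pics/c1.png",cv2.resize(im[130:280,180:340],None,fx=5,fy=5,interpolation=cv2.INTER_CUBIC)[:600,:800])
cv2.imwrite("pics/c2.png",cv2.resize(im[145:285,340:480],None,fx=4,fy=4,interpolation=cv2.INTER_CUBIC))
P=cloud(f); Z=P[...,2]
import sys
# tray: points z 0.003..0.125 in the region
def reg(u0,u1,v0,v1,z0,z1):
    p=P[v0:v1,u0:u1].reshape(-1,3); return p[(p[:,2]>z0)&(p[:,2]<z1)]
for name,r in dict(traywall=(400,475,195,260,.025,.05),handle=(400,480,195,260,.06,.13),wheel=(180,297,155,270,.13,.15),grip=(215,265,185,235,.17,.2),deck=(180,300,150,275,.1,.12),paddle=(300,325,160,185,.14,.18),jar=(362,392,200,235,.06,.1),oil=(362,392,145,180,.06,.13),loupe=(355,380,255,282,.03,.07)).items():
    p=reg(*r); 
    if len(p)<3: print(name,len(p)); continue
    q=p[:,:2].astype(np.float32); (c,s,a)=cv2.minAreaRect(q)
    print(name,len(p),"mean",p.mean(0).round(4),"rect",np.round(c,4),np.round(s,4),round(a,2))
E
```

```text
traywall 348 mean [ 0.5257 -0.3293  0.0323] rect [ 0.5229 -0.3293] [0.127  0.1221] 25.35
handle 111 mean [ 0.4809 -0.3764  0.1062] rect [ 0.4827 -0.3812] [0.0122 0.0468] 24.87
wheel 6386 mean [0.5377 0.2113 0.1375] rect [0.541  0.2146] [0.2608 0.2615] 1.78
grip 159 mean [0.5395 0.2129 0.1828] rect [0.5403 0.2136] [0.0165 0.0581] 85.93
deck 2916 mean [0.5293 0.2035 0.1085] rect [0.5427 0.203 ] [0.2713 0.2915] 5.08
paddle 165 mean [0.6454 0.0281 0.1579] rect [0.6457 0.0278] [0.0341 0.0349] 2.04
jar 215 mean [ 0.5464 -0.1654  0.0819] rect [ 0.5473 -0.1662] [0.0417 0.0439] 44.59
oil 187 mean [ 0.7085 -0.1617  0.0862] rect [ 0.7115 -0.1631] [0.0416 0.0371] 73.61
loupe 178 mean [ 0.4021 -0.1371  0.0501] rect [ 0.4025 -0.1376] [0.0393 0.0387] 60.27
```

View pics/c1.png

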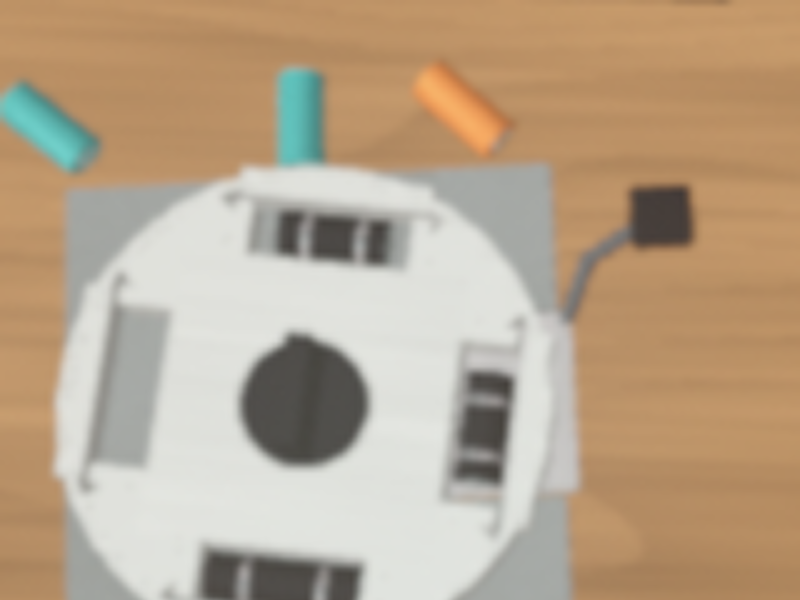

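View pics/c2.png

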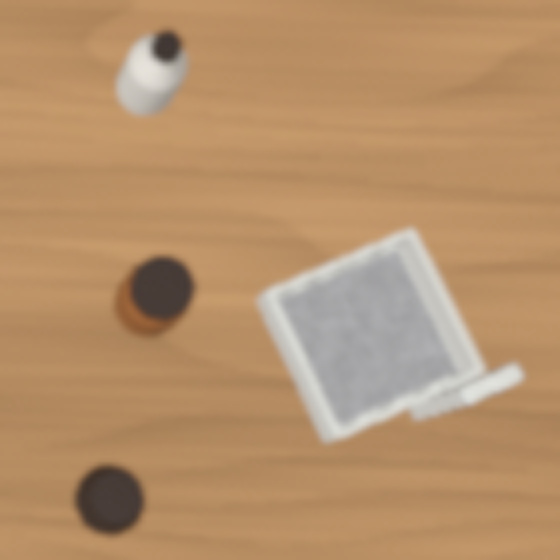

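The three dark banded tubes are at px (247,178), (277,215) and (236,247). The bottom one seems to fill its pocket, so I'll measure all three, confirm in an enlarged crop, and refine the tray pose.

```bash
python3 - <<'E'
import numpy as np,cv2
from h import *
f=np.load("pics/a_top.npz"); im=f["image"][:,:,::-1]
cv2.imwrite("pics/c3.png",cv2.resize(im[160:265,185:300],None,fx=5,fy=5,interpolation=cv2.INTER_CUBIC))
for a in [(258,300),(412,230),(485,372),(328,440)]:
    print("corner",w(f,a[0]/4+340,a[1]/4+145,.035).round(4))
for a in [(415,418),(520,364)]: print(w(f,a[0]/4+340,a[1]/4+145,.118).round(4))
g=cv2.cvtColor(im,cv2.COLOR_BGR2GRAY)
P=cloud(f)
for n,(u0,u1,v0,v1) in dict(top=(229,263,170,187),right=(268,285,197,232),bottom=(216,256,237,257)).items():
    m=np.zeros(g.shape,bool); m[v0:v1,u0:u1]=1
    m&=(P[...,2]>.117)&(P[...,2]<.1385)|(g<95)&m; m&=g<110
    v,u=np.nonzero(m); q=np.array([w(f,a,b,.13)[:2] for a,b in zip(u,v)],np.float32)
    c,s,an=cv2.minAreaRect(q); print(n,np.round(c,4),np.round(s,4),an)
from bench import *
from scipy.spatial.transform import Rotation as R
q=get_eef_rot(); print(R.from_quat(q,scalar_first=True).as_matrix().round(3))
E
```

```text
corner [ 0.5477 -0.2446  0.035 ]
corner [ 0.6031 -0.3575  0.035 ]
corner [ 0.5005 -0.4071  0.035 ]
corner [ 0.4482 -0.2934  0.035 ]
[ 0.4573 -0.3308  0.118 ]
[ 0.4958 -0.4023  0.118 ]
top [0.6363 0.2051] [0.0588 0.0232] 85.33435821533203
right [0.5345 0.1178] [0.0225 0.0555] 83.38841247558594
bottom [0.4473 0.2211] [0.0797 0.0243] 85.53358459472656
[[-0.919 -0.     0.395]
 [-0.395  0.001 -0.919]
 [-0.    -1.    -0.001]]
```

View pics/c3.png

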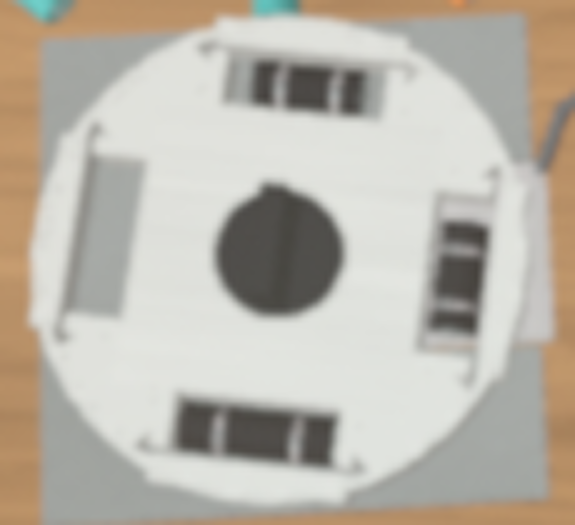

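The bottom tube at px (236,247) measures 80 mm. The other two measure 59 and 56 mm, so the bottom one is the long tube. It needs about +99° CCW to reach the flap. Next is a reachability check.

```bash
cat >> h.py <<'E'
from scipy.spatial.transform import Rotation as Rn
AX=np.array([.5406,.2141]); YAW=95.1
def S(x,y,z):
    "stand coords (bench-height z) -> world"
    a=np.radians(YAW); c,s=np.cos(a),np.sin(a)
    return np.array([AX[0]+c*x-s*y,AX[1]+s*x+c*y,z])
def Q(deg):
    a=np.radians(deg); z=np.array([np.cos(a),np.sin(a),0]); y=np.array([0,0,-1.]); x=np.cross(y,z)
    return Rn.from_matrix(np.stack([x,y,z],1)).as_quat(scalar_first=True)
E
python3 - <<'E'
from bench import *
from h import *
hp=hold_point_z
H=np.array([.481,-.3807])
print(S(-.145,0,0),S(-.175,.064,0))
for off in (0,180):
  for n,p,a in [("pick",[*H,.1-hp],25.2),("pickup",[*H,.25],25.2),("pre",S(-.30,.064,.24),5.1),("place",S(-.175,.064,.1-hp),5.1),("w0",S(0,0,.1675-hp),-94.1),("w1",S(0,0,.1675-hp),5.1),("pad",S(-.195,-.088,.18),5.1),("padlow",S(-.195,-.088,.061),5.1),("pad90",S(-.195,-.088,.18),95.1),("pad90l",S(-.195,-.088,.061),95.1)]:
    j=ik(p,Q(a+off)); print(off,n,None if j is None else np.round(j,2))
E
```

```text
[0.55348967 0.06967405 0.        ] [0.49240987 0.03410358 0.        ]
0 pick [-0.85  0.5   1.56 -0.    1.08 -1.29]
0 pickup [-0.85  0.36  1.34 -0.    1.44 -1.29]
0 pre [-0.4   0.18  1.61 -0.    1.35 -0.48]
0 place [-0.16  0.32  1.86 -0.    0.96 -0.25]
0 w0 [ 0.19  0.38  1.57 -0.    1.19  1.83]
0 w1 [ 0.19  0.38  1.57 -0.    1.19  0.1 ]
0 pad [-0.13  0.46  1.36 -0.    1.32 -0.22]
0 padlow [-0.13  0.57  1.49 -0.    1.08 -0.22]
0 pad90 [-0.13  0.46  1.36 -0.    1.32 -1.79]
0 pad90l [-0.13  0.57  1.49 -0.    1.08 -1.79]
180 pick [-0.85  0.5   1.56 -0.    1.08  1.85]
180 pickup [-0.85  0.36  1.34 -0.    1.44  1.85]
180 pre [-0.4   0.18  1.61 -0.    1.35  2.66]
180 place [-0.16  0.32  1.86 -0.    0.96  2.9 ]
180 w0 [ 0.19  0.38  1.57 -0.    1.19 -1.31]
180 w1 [ 0.19  0.38  1.57 -0.    1.19 -3.05]
180 pad [-0.13  0.46  1.36 -0.    1.32  2.92]
180 padlow [-0.13  0.57  1.49 -0.    1.08  2.92]
180 pad90 [-0.13  0.46  1.36  0.    1.32  1.35]
180 pad90l [-0.13  0.57  1.49  0.    1.08  1.35]
```

```bash
python3 - <<'E'
from bench import *
from h import *
H=np.array([.481,-.3807])
goto([*H,.21],Q(25.2))
f=grab_frame("wrist"); cv2.imwrite("pics/d1.png",f["image"][:,:,::-1])
print(get_time_s(),px(f,[*H,.118]))
P=cloud(f); p=P[(P[...,2]>.1)&(P[...,2]<.125)]; p=p[np.hypot(p[:,0]-H[0],p[:,1]-H[1])<.05]
print(len(p)); print(cv2.minAreaRect(p[:,:2].astype(np.float32)))
E
```

```text
1.325 (np.float64(318.53522261959586), np.float64(200.27787697282713))
779
((0.4828680157661438, -0.3838815689086914), (0.011831098236143589, 0.04375504329800606), 25.188907623291016)
```

View pics/d1.png

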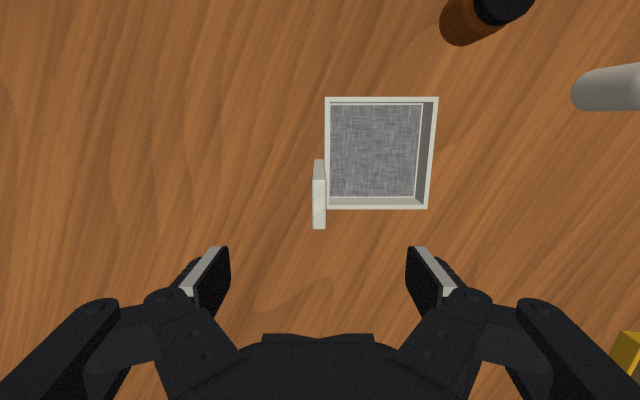

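The wrist view shows the handle at px (319,193). The depth fit gives (0.4829, -0.3839), 11.8 x 43.8 mm, yaw 25.2°. I'll grasp it there.

```bash
python3 - <<'E'
from bench import *
from h import *
H=np.array([.4829,-.3839]); z0=.1-hold_point_z
goto([*H,.19],Q(25.2))
print(line_to([*H,z0],v=.12,contact_N=15))
move_gripper(0.0,60); print(get_width(),get_tool_pos())
line_to([*H,z0+.13],v=.12)
print(get_ft_force(),get_ft_torque(),get_width(),get_time_s())
for n in("scene","wrist"):
    f=grab_frame(n); cv2.imwrite(f"pics/d2{n}.png",f["image"][:,:,::-1])
E
```

```text
False
0.011028930691792185 [ 0.48292226 -0.38408826  0.08153448]
[-0.07439854  0.65778427 -2.33669921] [-0.10877668  0.11693926  0.00764382] 0.011357622198801038 4.5333
```

View pics/d2scene.png

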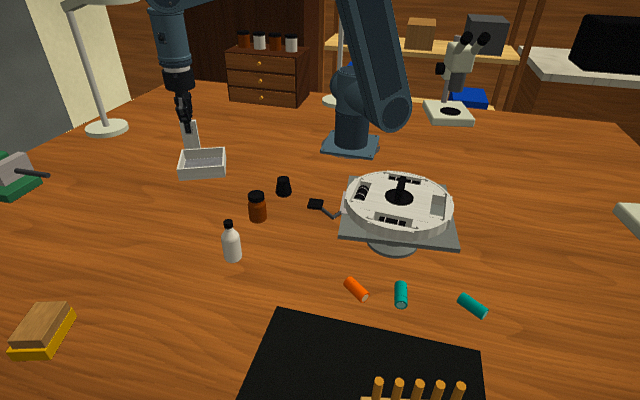

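View pics/d2wrist.png

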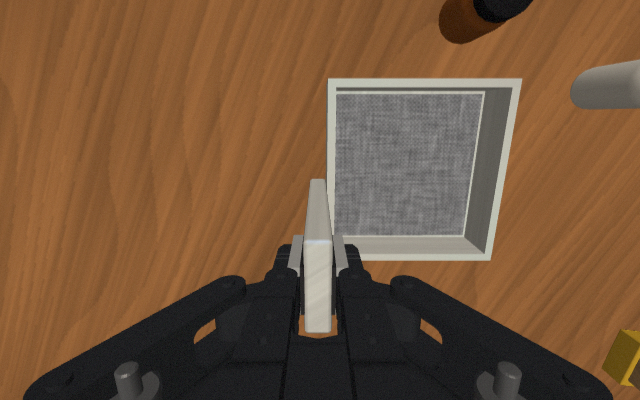

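Tray held level at about 13 cm. I'll carry it over the jar, lower it in front of the stand and slide it in low.

```bash
python3 - <<'E'
from bench import *
from h import *
z0=get_tool_pos()[2]-.13
line_to(S(-.29,.064,z0+.13),Q(5.1),v=.2)
line_to(S(-.29,.064,z0+.012),v=.15)
line_to(S(-.175,.064,z0+.010),v=.12)
c=line_to(S(-.175,.064,z0-.004),v=.03,contact_N=3)
print(c,get_tool_pos()-S(-.175,.064,z0),get_ft_force(),get_time_s())
for n in("scene","top"):
    f=grab_frame(n); cv2.imwrite(f"pics/d3{n}.png",f["image"][:,:,::-1])
E
```

```text
True [ 0.00034427 -0.00061925  0.00108386] [0.03739504 0.12686191 2.81758459] 8.7083
```

View pics/d3scene.png

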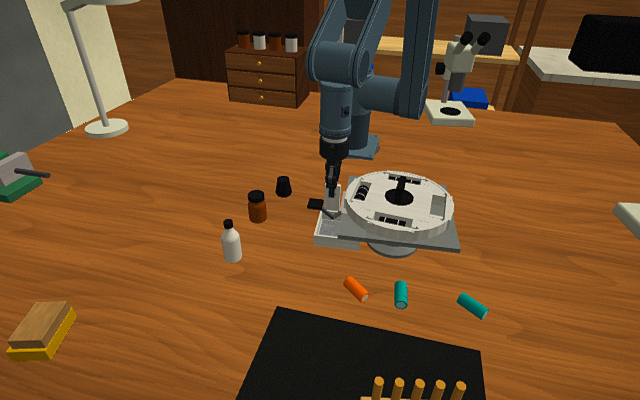

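View pics/d3top.png

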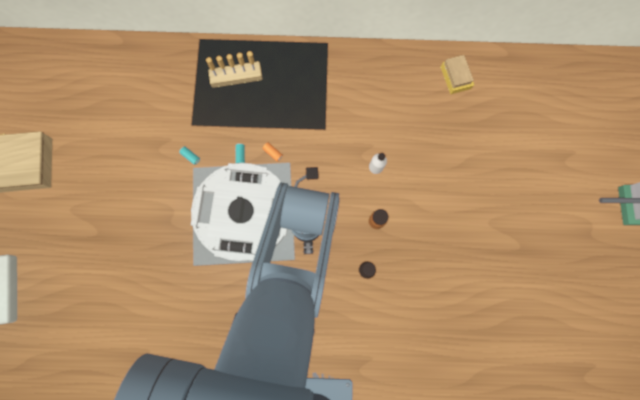

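Tray on the bench at the spot, with 1 mm contact height. I'll release it, go above the wheel and look.

```bash
python3 - <<'E'
from bench import *
from h import *
move_gripper(0.06)
p=get_tool_pos(); line_to([p[0],p[1],.24],v=.15)
goto(S(-.05,0,.27),Q(-94.1))
f=grab_frame("wrist"); cv2.imwrite("pics/d4.png",f["image"][:,:,::-1])
P=cloud(f)
p=P[(P[...,2]>.18)&(P[...,2]<.19)]; p=p[np.hypot(p[:,0]-AX[0],p[:,1]-AX[1])<.05]
print(len(p),cv2.minAreaRect(p[:,:2].astype(np.float32)))
f=grab_frame("top"); cv2.imwrite("pics/d4t.png",f["image"][:,:,::-1]); print(get_time_s())
E
```

```text
1369 ((0.5417090654373169, 0.21165744960308075), (0.01616562157869339, 0.05953536927700043), 85.17623138427734)
12.375
```

View pics/d4.png

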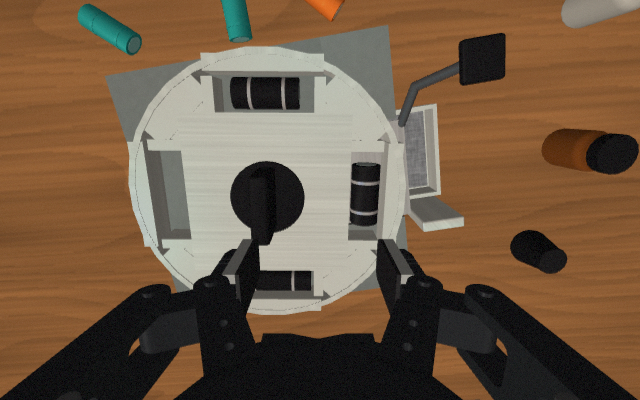

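View pics/d4t.png

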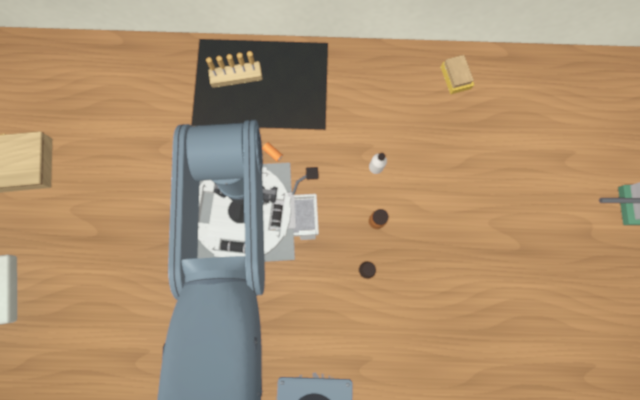

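Tray sits in place in front of the flap (px 303,215 top), handle on the side away from the paddle. Bar fitted at (0.5417, 0.2117), jaw angle 85.2°. I'll grip it and turn +99.5°.

```bash
python3 - <<'E'
from bench import *
from h import *
C=[.5413,.2122]; z=.1675-hold_point_z
goto([*C,.24],Q(-94.8))
print(line_to([*C,z],v=.1,contact_N=12))
move_gripper(0.0,35); print(get_width(),get_ft_force())
j=np.array(get_joint_positions()); print(j.round(3))
# tool-down yaw = j6 only; larger yaw -> smaller j6
for k in range(1,4):
    a=j.copy(); a[5]=j[5]-np.radians(99.5)*k/3; goto_joints(a); print(get_ft_force().round(1) if hasattr(get_ft_force(),'round') else get_ft_force(),get_ft_torque())
print(get_tool_pos(),get_time_s())
f=grab_frame("wrist"); cv2.imwrite("pics/d5.png",f["image"][:,:,::-1])
E
```

```text
False
0.015460473344775032 [-1.23832704  0.1599799   3.30919718]
[ 0.182  0.379  1.573 -0.     1.188  1.836]
[-0.  -0.7  1.1] [0.09082527 0.10130131 0.07085655]
[-1.7  0.9  2. ] [0.12350237 0.08935469 0.0097394 ]
[-0.8  1.   1.7] [0.15877493 0.21339811 0.03111869]
[0.54138377 0.21233403 0.14928882] 16.0667
```

View pics/d5.png

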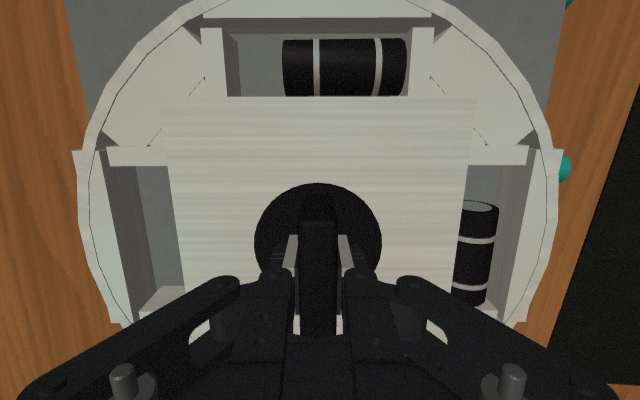

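```bash
python3 - <<'E'
from bench import *
from h import *
move_gripper(0.06)
p=get_tool_pos(); line_to([p[0],p[1],.25],v=.15)
goto(S(-.23,-.088,.25),Q(5.1)); move_gripper(0.0,40)
for n in("wrist","top"):
    f=grab_frame(n); cv2.imwrite(f"pics/d6{n}.png",f["image"][:,:,::-1]); np.savez(f"pics/d6{n}.npz",**f)
    if n=="wrist":
        P=cloud(f); p=P[(P[...,2]>.15)&(P[...,2]<.168)]; q=S(-.195,-.088,0); p=p[np.hypot(p[:,0]-q[0],p[:,1]-q[1])<.03]
        print(q,len(p),cv2.minAreaRect(p[:,:2].astype(np.float32)),p[:,2].mean())
print(get_time_s(),get_width())
im=cv2.imread("pics/d6top.png"); cv2.imwrite("pics/d6c.png",cv2.resize(im[150:275,180:330],None,fx=4,fy=4,interpolation=cv2.INTER_CUBIC))
E
```

```text
[0.645586   0.02769469 0.        ] 1794 ((0.6465181112289429, 0.025639984756708145), (0.03409259766340256, 0.03378653526306152), 4.7515764236450195) 0.16108656772801325
19.1 -0.00030245514189711735
```

View pics/d6wrist.png

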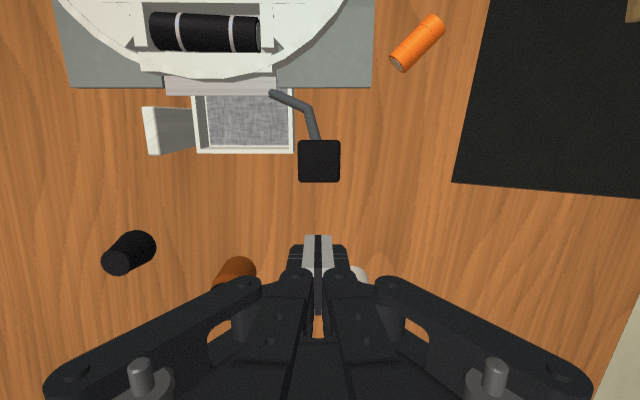

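View pics/d6c.png

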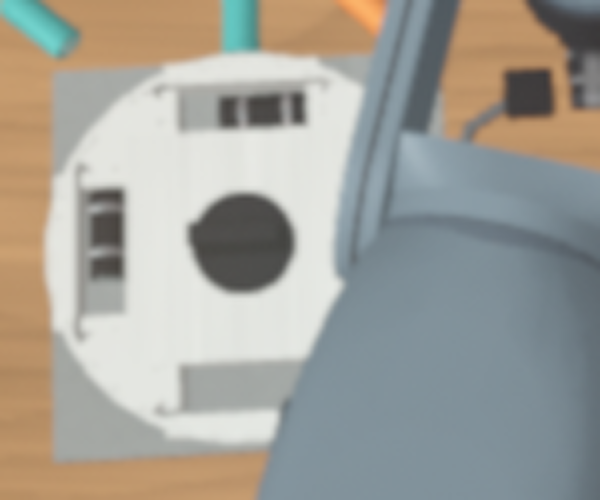

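```bash
python3 - <<'E'
from h import *
f=np.load("pics/d6wrist.npz"); im=f["image"]; P=cloud(f)
a=np.radians(YAW); M=np.array([[np.cos(a),np.sin(a)],[-np.sin(a),np.cos(a)]])
def st(p): return (np.asarray(p)[...,:2]-AX)@M.T
m=np.zeros(im.shape[:2],bool); m[8:58,145:265]=1; m&=(P[...,2]>.122)&(P[...,2]<.145)
g=im.mean(2); 
p=P[m&(g<60)]; s=st(p); print("tube",cv2.minAreaRect(s.astype(np.float32)))
for n,u,v,z in [("flapL",166,88,.11),("flapR",275,90,.11),("deckL",70,86,.11),("deckR",373,83,.11),("padc",319,161,.16),("trayL",199,152,.035),("trayR",292,152,.035)]:
    print(n,st(w(f,u,v,z)).round(4))
E
```

```text
tube ((-0.09789299219846725, 0.00212709978222847), (0.08395923674106598, 0.027633657678961754), 87.58851623535156)
flapL [-0.1383  0.0485]
flapR [-0.1399 -0.0497]
deckL [-0.1367  0.1344]
deckR [-0.1339 -0.1379]
padc [-0.1967 -0.0892]
trayL [-0.2048  0.0547]
trayR [-0.2048 -0.0575]
```

Long tube centre is over the flap at stand (-98, +2) mm, within 3 mm. The tray sits at the catch spot, and the pad is at px (319,161). I'll press the paddle.

```bash
python3 - <<'E'
from bench import *
from h import *
goto(S(-.203,-.089,.19),Q(5.1))
print(line_to(S(-.203,-.089,.100),v=.08,contact_N=12),get_tool_pos(),get_ft_force())
print(line_to(S(-.203,-.089,.058),v=.05,contact_N=11),get_tool_pos(),get_ft_force())
hold(1.0)
print(get_ft_force(),get_time_s())
for n in("wrist","scene","top"):
    f=grab_frame(n); cv2.imwrite(f"pics/d7{n}.png",f["image"][:,:,::-1])
E
```

```text
False [0.64729299 0.01951326 0.10033796] [ 0.26408137 -4.52796344  1.83522128]
True [0.64758833 0.01956635 0.0626422 ] [-3.15421751 -1.89117159  8.84475011]
[-1.9239812  -2.17178421  8.31526192] 22.4667
```

View pics/d7wrist.png

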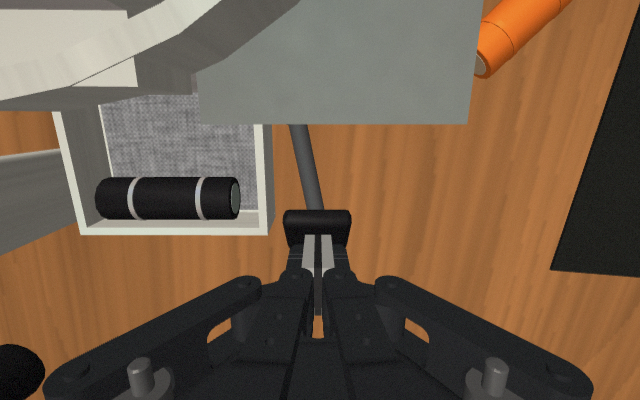

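View pics/d7scene.png

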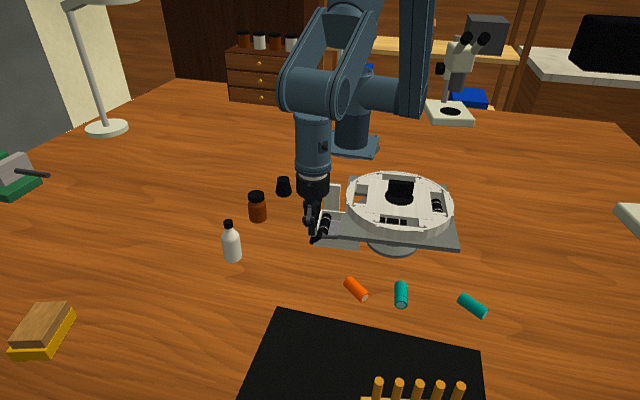

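The wrist view shows the long tube in the tray at px (168,198), and the paddle at full tip. Now I'll rise and check.

```bash
python3 - <<'E'
from bench import *
from h import *
line_to(S(-.205,-.089,.20),v=.08)
line_to(S(-.24,-.089,.26),v=.2); hold(.3)
f=grab_frame("wrist"); cv2.imwrite("pics/d8w.png",f["image"][:,:,::-1])
P=cloud(f); p=P[(P[...,2]>.15)&(P[...,2]<.168)]; q=S(-.195,-.088,0); p=p[np.hypot(p[:,0]-q[0],p[:,1]-q[1])<.03]
print("paddle",len(p),p.mean(0))
goto([.25,-.45,.3],Q(-60))
f=grab_frame("top"); im=f["image"][:,:,::-1]; cv2.imwrite("pics/d8t.png",cv2.resize(im[140:290,180:400],None,fx=3.5,fy=3.5,interpolation=cv2.INTER_CUBIC))
P=cloud(f)
for n,(u0,u1,v0,v1,z0,z1) in dict(jar=(362,392,200,235,.06,.1),oil=(362,392,145,180,.06,.13),loupe=(355,380,255,282,.03,.07)).items():
    p=P[v0:v1,u0:u1].reshape(-1,3); p=p[(p[:,2]>z0)&(p[:,2]<z1)]; print(n,p.mean(0).round(4))
print(get_time_s())
E
```

```text
paddle 1746 [0.64656599 0.0261096  0.16101458]
jar [ 0.5467 -0.1657  0.082 ]
oil [ 0.7086 -0.1614  0.086 ]
loupe [ 0.4025 -0.1375  0.05  ]
27.5083
```

View pics/d8w.png

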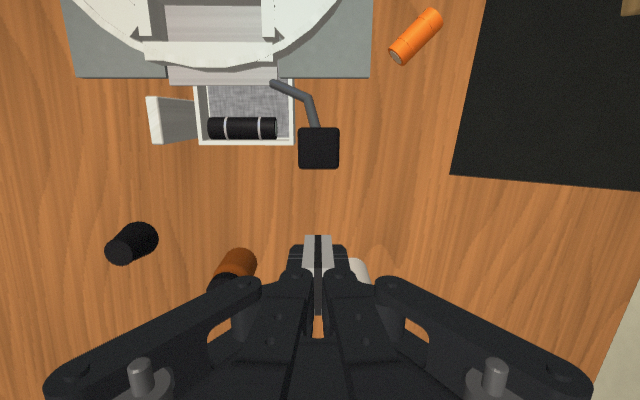

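View pics/d8t.png

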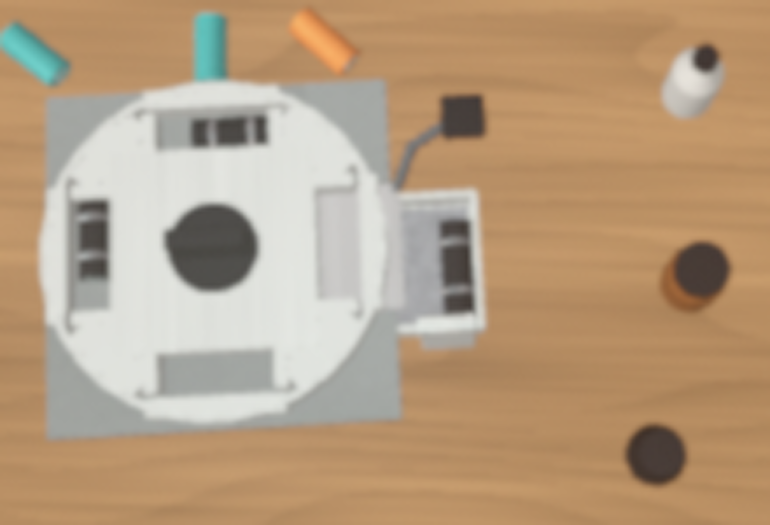

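The long tube lies in the tray (crop px 456,265) and the flap is shut with the paddle back up. Both short tubes are in the wheel and the bystanders haven't moved. Handing in.

```bash
python3 -c "
from bench import *
print(finish_job(),get_time_s())"
```

```text
the job is handed in; nothing more can be done
the job is handed in; nothing more can be done
```

The job is done and handed in at about 27.5 s: the long tube is in the catch tray.

- **Tray:** I carried it by its handle over the jar and loupe and slid it in low from the front. It now stands at the catch spot, handle away from the paddle.
- **Wheel:** I turned it +99.5°, which put the long tube's centre about 3 mm from the middle of the flap.
- **Tipping:** I pressed the paddle to full tip. The readings taken during the press were at most about 10 N. The tube rolled into the tray.

Last checks before handing in:
- The paddle was back up at 161 mm and the flap shut.
- Both short tubes were still in the wheel.
- The jar, bottle and loupe were within 0.5 mm of where they started.
- The look-alikes appeared unmoved, judged by eye only.

No check failed. The wrist and top cameras disagreed by about 2 mm, which is within the stated calibration.

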